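# Hold the hidden pivot bolt so the funnel ring stays level

### The job

The nut on the front of the steel fork bracket has worked loose, so its funnel ring has sagged onto the stop pin. Clear the two slide cartons parked across the top of the fork by stacking them squarely, one on the other, on the like carton that stands on the bench beside it. Then reach down into the gap between the cheeks, grip the hidden hex bolt head, turn it back until the ring arm is level, and finish still gripping it so that it cannot turn while I tighten the nut; keep off the ring arm itself and leave the other things on the bench where they are.

Things in the scene. Friction and masses are not known exactly. Their poses are not given: they have to be found in the camera images.
- bracket: Grey steel fork bracket, fixed. Origin: centre of the base (130 x 100 x 8 mm) on the bench; x from front to rear cheek (away from the robot). Two cheeks, 6 mm thick, 64 mm wide (y), tops 146 mm up; the gap between them, x -28 to +28 mm, is open above (cartons off) and at both sides. Pivot bolt along x, 120 mm up, 26 mm below the tops; a brass bush, 36 mm round, fills x -28 to -9 mm.
- bolt_head: Steel hex head of the pivot bolt, 30 mm across flats, x -9 to +7 mm, hidden mid-gap between the cheeks. Origin: on the bolt axis, 120 mm above the bracket's origin. x: bolt axis, as the bracket's. One pair of flats faces its own +y/-y: with the ring level, a gripper pointing down and closing along y meets them; at the start they are turned 0.30 rad about x. Bolt, nut and ring arm turn as one.
- pivot (a joint): Angle of bolt and ring arm, rad: 0 = ring level, negative = sagged. Range -0.30 (on the stop pin: start, and where it falls back when let go) to +0.25. At value v the bolt is turned by -v about the bracket's +x. The arm's weight pulls it down with 0.07 to 0.13 N m; friction is slight.
- ring (a point): Centre of the open aluminium funnel ring (80 mm outside, 8 mm wire) at the end of the flat ring arm in front of the front cheek. With the ring level it lies at x = -40, y = -138 mm from the bolt head's origin, at its height. Not to be touched.
- ring_arm: The whole ring arm with its ring (aluminium, 25 mm high flat bar, then the ring; with nut 150 to 310 g), origin as bolt_head, turns with it. Not to be touched.
- carton_base: Closed white card carton for microscope slides, 80 (x) x 54 (y) x 30 mm (z), standing on the bench to the left of the bracket: foot of the column. Origin: centre of its underside. About 180 g.
- carton_lower: Like carton, the lower of the two parked across the tops of the cheeks, underside 146 mm above the bench. Origin: centre of its underside, x along its 80 mm side.
- carton_upper: Like carton, on top of carton_lower, underside 176 mm above the bench, turned a little from it. Origin: centre of its underside, x along its 80 mm side.
- spanner: Steel combination spanner (open jaw and ring end), 240 mm, lying in front of the bracket, for the nut. Bystander.
- timer: Small light timer with buttons, 66 x 62 x 20 mm. Bystander.
- microtube_rack: Low microtube rack, 62 x 105 x 34 mm, right of the bracket. Bystander.
- white_pot: Round lidded white pot, 54 mm across, 74 mm high, behind the bracket. Bystander.
- tape_roll: Roll of tape lying flat, 84 mm across, 19 mm high, behind the bracket. Bystander.

How it is judged:
On the way, in this order (a step that is already met when the one before it is completed fails the run):
1. both cartons stand squarely on the carton on the bench, let go (((horizontal distance between carton_upper and carton_base below 0.01 m and angle between the x axis of carton_upper and the x axis of carton_base, either way round below 0.14 rad and z of carton_upper in the frame of carton_base between 0.026 and 0.034 m and angle between each of carton_upper, carton_lower's own z axis and vertical below 0.06 rad and horizontal distance between carton_lower and carton_upper below 0.01 m and angle between the x axis of carton_lower and the x axis of carton_upper, either way round below 0.14 rad and z of carton_lower in the frame of carton_upper between 0.026 and 0.034 m) or (horizontal distance between carton_lower and carton_base below 0.01 m and angle between the x axis of carton_lower and the x axis of carton_base, either way round below 0.14 rad and z of carton_lower in the frame of carton_base between 0.026 and 0.034 m and angle between each of carton_lower, carton_upper's own z axis and vertical below 0.06 rad and horizontal distance between carton_upper and carton_lower below 0.01 m and angle between the x axis of carton_upper and the x axis of carton_lower, either way round below 0.14 rad and z of carton_upper in the frame of carton_lower between 0.026 and 0.034 m)) and height (world z) of carton_base below 0.005 m and contact force between each of the fingers, the arm and carton_lower below 0.2 N and contact force between each of the fingers, the arm and carton_upper below 0.2 N and contact force between each of the fingers, the arm and carton_base below 0.2 N and linear speed of each of carton_lower, carton_upper, carton_base below 0.02 m/s), for 0.2 s.
2. the bolt head is gripped and turned until the ring arm is level (contact force between the fingers and bolt_head above 4 N and value of joint pivot between -0.07 and 0.07 rad and velocity of joint pivot between -0.1 and 0.1 rad/s and contact force between anything else and ring_arm below 0.3 N), for 0.2 s.
At the end, for the whole second after the job is handed in: Fingers press the bolt head (over 4 N) and hold the ring arm still and level within 0.07 rad; nothing touches the ring arm; the three cartons stand at rest, untouched, in one upright column on the bench, each centred on the one below within 10 mm and 0.14 rad (all of step 1 and all of step 2); the arm keeps its last pose, push and grip.
It fails at once if the ring arm is pushed or held by the robot (contact force between any of the fingers, the arm and ring_arm above 3 N).
It fails at once if another thing on the bench is moved (more than 25 mm) (distance of any of timer, microtube_rack, white_pot, tape_roll, spanner from where it was at the start of the episode above 0.025 m).
It also fails if it takes over 72 s, if anything falls off the work surface, if the arm or the gripper's body presses on something with over 40 N, if the wrist force passes 120 N, or if a joint passes its speed limit or range.

### The arm

A 6-joint arm with a two-finger parallel gripper is mounted at the origin on a cart in front of the work surface, level with it; the furniture and walls round the work are solid. World frame = base frame: x ahead of the robot, y to its left, z up, the work surface at z = 0. Lengths are in m, angles in rad, forces in N, time in s.
With the tool pointing down it reaches from about 0.325 to 0.85 m from the base axis. Payload 4.4 kg.
Tool frame: the origin (TCP) lies at the very end of the fingers, on their centre line; the grasp point (between the pads) lies 19 mm behind it; z points along the fingers, y is the line along which they close (so a half turn about z gives the same grasp; the last joint's range is limited). The gripper opens to 94 mm and grips with 3 to 60 N. Pads are 16 mm wide; open, the fingers measure 119 mm over their backs; the gripper's body (75 mm by 177 mm) begins 78 mm behind the grasp point.
Start: joints at [-1.419, 0.207, 1.542, -0, 1.393, -0.15], TCP at [0.171, -0.549, 0.205] pointing down, gripper open.
Joint ranges: [-2.73, 2.73], [-0.86, 2.22], [0.23, 2.46], [-1.11, 4.25], [0.08, 2.63], [-2.82, 2.82]. Speed limits (rad/s): [2.79, 2.79, 3.14, 3.14, 3.14, 3.14].

### API

Orientations are given as a unit quaternion [x, y, z, w].
In Python, from workcell import ctrl gives the robot as it stands. The module is installed in compiled form; this text tells all that it offers.
- The arm moves only by the tool servo_tool, never from a script. Its argument "steps" is a list that holds one entry, the list of rows, each a list of 7 numbers: the shift along the world's x, y, z as a fraction of full scale, then the turn, a rotation vector about the world's x, y, z as a fraction of full scale, then the opening, from -1 (shut) to 1 (fully open). In form: [[[dx, dy, dz, rx, ry, rz, gripper], ...]]. A call has 1 to 20 rows; each row is the pose to reach, as a shift and turn from the pose commanded when the call began; what a row does not reach only later rows make up. Full scale, the value 1, is 0.4 m for a shift and 30 degrees for a turn. A row lasts 1/10 s, in which the tool goes at most 50 mm and 8.59 degrees, less where a joint would pass 70% of its speed; a pose out of reach is approached as far as the arm can. A call with a number of a shift or a turn outside -1 to 1 is refused whole. A call with a gripper value outside its range is refused whole. The fingers move at their own pace and stop on an object; "squeeze" is the grip in N (left out, the last holds). Time passes only in rows, so rows that repeat a pose let the fingers close. It gives the time, the measured TCP pose, the force, the opening and the grip force at its end, in the units of the state.
- ctrl.read_state(): the state, without advancing time (a new reading comes with each control period).
- ctrl.capture(name): name is "scene" or "top" or "wrist"; returns a dict with "image" (384x512x3 uint8, red, green, blue), "camera_matrix" (3x3 intrinsics, pixels), "R" (3x3) and "t" (3): a world point X has camera coordinates R X + t. Camera axes: x right, y down, z forward; pixel columns grow to the right and rows downward; lengths in m; the calibration is good to about 2 mm. A picture is of the moment at which its call begins. There is no depth.
- ctrl.job_done(): hands the job in; it is judged then, once.
Trained networks look in the newest picture that a camera, given by its name, has taken for a name from the list of things; names that differ only in an ending like _2 or _b are one class to them, and where a whole thing is asked for, a point or a joint stands for the part that bears it (a point fixed in the world has none). Each returns a list of dicts, best first, with "score" (0 to 1); they miss things now and then, are a little off and sometimes report something else, mostly with a low value. They report only what shows in the picture. A call takes as long as a camera call.
- ctrl.trace(camera, label): "pixels" (384x512 bool, what is visible of it).
- ctrl.landmark_of(camera, label): "location" ([x, y, z] in m, in the coordinates of the camera as it stood for that picture, good to about 4 mm: a listed point, or the origin of a listed thing).
The state is a dict: "clock": time; "q": joint angles; "qvel": joint speeds; "joint_torque": joint torques, N m; "eef_pos": TCP position; "tcp_rot": TCP orientation; "ft_force": force on the tool from outside, world axes, zero at the start; "ft_torque": the same for the moment, N m; "grip_width": finger opening in m; "finger_force": force on a finger pad.
Only numpy, scipy, OpenCV 4.12 (cv2) and the standard library are available. Lean on these libraries where they do the work, as an engineer would, in place of code of your own. Each camera call takes 0.05 s, during which the arm holds its last target. There are 200 camera calls.

## Working session

There is one attempt and no reset: what is moved stays moved. The work goes in short steps, Python scripts to look and compute and a tool call to move; the robot and the scene stay as the last step left them, time stands still between calls to the robot, and variables do not carry over. Pictures are saved under pics/ and viewed, at most 10 in all, crops included, and the job is handed in when it is done.

Besides the shell and the picture viewer there is one more tool, called after "Request:" as name(argument=value, ...), one argument or row to a line, values as JSON. servo_tool: Moves the arm, as the interface text tells. Shift numbers are shares of 0.4 m and turn numbers shares of 30 degrees, none past 1 either way. Its arguments: {"type":"object","properties":{"steps":{"type":"array","items":{"type":"array","items":{"type":"array","items":{"type":"number","minimum":-1,"maximum":1}}}},"squeeze":{"type":"number"}},"required":["steps"]}

```bash
mkdir -p pics && cat > h.py <<'E'
from workcell import ctrl
import numpy as np, cv2
def snap(c,fn=None):
    d=ctrl.capture(c)
    if fn: cv2.imwrite('pics/'+fn,d['image'][:,:,::-1])
    return d
def lm(c,d,labels):
    for l in labels:
        for r in ctrl.landmark_of(c,l)[:3]:
            p=np.array(d['R']).T@(np.array(r['location'])-d['t'])
            print(c,l,round(r['score'],2),p.round(4))
E
python3 - <<'E'
from h import *
L="bracket bolt_head ring carton_base carton_lower carton_upper spanner timer microtube_rack white_pot tape_roll".split()
for c in("top","scene"):
    d=snap(c,c+'0.png'); print(c,-d['R'].T@d['t']); lm(c,d,L)
s=ctrl.read_state(); print(s)
E
```

```text
top [ 0.51372505 -0.05344811  1.0357004 ]
top bracket 0.84 [ 0.6185 -0.0511  0.0013]
top bracket 0.16 [ 0.5558 -0.3213 -0.0017]
top ring 0.55 [ 0.5924 -0.1851  0.0787]
top carton_base 0.58 [0.4653 0.1423 0.0044]
top carton_lower 0.38 [ 0.6178 -0.051   0.1433]
top carton_upper 0.83 [ 0.6187 -0.0568  0.1772]
top spanner 0.8 [ 0.4091 -0.1937 -0.0009]
top timer 0.72 [ 0.6574 -0.3017 -0.0029]
top microtube_rack 0.62 [ 0.5589 -0.3245 -0.0039]
top microtube_rack 0.47 [0.4639 0.1458 0.0071]
top white_pot 0.76 [ 0.7645 -0.0054  0.002 ]
top tape_roll 0.95 [ 0.7736 -0.1603  0.0011]
top tape_roll 0.35 [ 0.7651 -0.0054  0.0032]
scene [0.20675139 0.71894074 0.80553161]
scene bracket 0.95 [ 0.6155 -0.0512  0.003 ]
scene bolt_head 0.57 [ 0.6213 -0.0554  0.1174]
scene ring 0.75 [ 0.5899 -0.1888  0.0768]
scene ring 0.27 [ 0.6172 -0.0595  0.123 ]
scene carton_base 0.8 [0.4641 0.1432 0.0021]
scene carton_lower 0.65 [ 0.6173 -0.0566  0.147 ]
scene carton_upper 0.63 [ 0.6162 -0.0581  0.1782]
scene spanner 0.58 [ 0.4077 -0.1917 -0.0016]
scene timer 0.68 [ 0.6551 -0.3027  0.0008]
scene microtube_rack 0.55 [ 0.5576 -0.3256 -0.    ]
scene white_pot 0.92 [ 7.678e-01 -6.400e-03 -1.000e-04]
scene tape_roll 0.56 [ 0.7703 -0.1567 -0.0025]
{'clock': 1.2, 'q': array([-1.41953790e+00,  2.06586400e-01,  1.54150148e+00,  1.53572469e-05,
        1.39351447e+00, -1.50529514e-01]), 'qvel': array([-0.00103476,  0.00049212, -0.00016369, -0.00046304,  0.00064532,
       -0.00093725]), 'joint_torque': array([ 1.07276464e-03, -3.70886314e+01, -2.81759244e+01,  7.00531318e-02,
        2.76215142e-02, -2.78667261e-05]), 'eef_pos': array([ 0.17088367, -0.54901863,  0.2054537 ]), 'tcp_rot': array([ 9.88637293e-01,  1.50320667e-01,  7.55650057e-06, -4.84923270e-06]), 'ft_force': array([ 0.46847794, -0.51919725, -0.4508233 ]), 'ft_torque': array([-0.00094287,  0.00835273, -0.00623759]), 'finger_force': 0.0, 'grip_width': 0.09406773308209607}
```

View pics/top0.png

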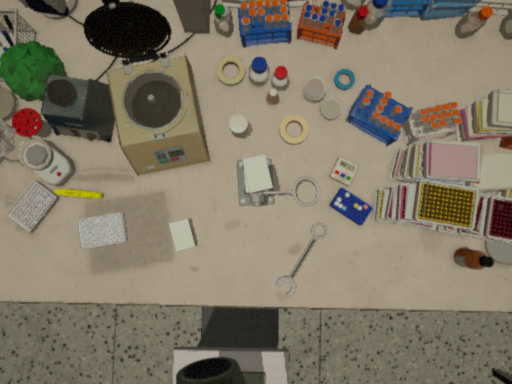

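View pics/scene0.png

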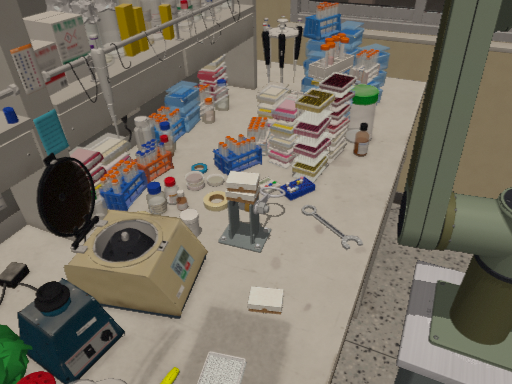

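```bash
cat >> h.py <<'E'
def pix(d,X):
    c=d['R']@np.array(X)+d['t']; k=d['camera_matrix']@c; return k[:2]/k[2]
def toplane(d,uv,z):
    o=-d['R'].T@d['t']; uv=np.atleast_2d(uv)
    r=(d['R'].T@np.linalg.inv(d['camera_matrix'])@np.c_[uv,np.ones(len(uv))].T).T
    return (o+r*((z-o[2])/r[:,2])[:,None])[:,:2]
def rect(d,c,l,z,box=None):
    # oriented rectangle of a mask, projected to plane z
    for r in ctrl.trace(c,l)[:2]:
        m=r['pixels'].astype(np.uint8)
        cs=max(cv2.findContours(m,0,cv2.CHAIN_APPROX_NONE)[0],key=cv2.contourArea)[:,0]
        P=toplane(d,cs.astype(float),z)
        R=cv2.minAreaRect((P*1000).astype(np.float32)); (w,h),a=R[1],R[2]
        a=a if w>h else a+90
        print(c,l,round(r['score'],2),'c',np.round(R[0],1),'size',np.round(R[1],1),'long-axis deg',round((a+90)%180-90,1))
E
python3 - <<'E'
from h import *
d=snap("top")
rect(d,"top","carton_base",.03);rect(d,"top","carton_upper",.206);rect(d,"top","carton_lower",.176);rect(d,"top","bracket",.008)
d2=snap("scene"); rect(d2,"scene","carton_upper",.206)
print(ctrl.read_state()['clock'])
E
```

```text
top carton_base 0.76 c [464.9 139.7] size [83.8 61.5] long-axis deg 15.3
top carton_lower 0.45 c [591.1 -33.6] size [27.  6.] long-axis deg 12.9
top bracket 0.75 c [ 608.8 -117.9] size [238.1 124.5] long-axis deg 87.7
scene carton_upper 0.71 c [354.5  32.7] size [ 49.3 170.5] long-axis deg -34.1
scene carton_upper 0.65 c [611.4 -41.9] size [89.9 95.9] long-axis deg -75.4
1.55
```

The top view shows the upper carton at about (257,173) on the fork, the ring at (305,190), the base carton at (181,235) and the spanner at (302,257). The scene view agrees, and the network positions match the given heights. I'll move over the fork and look with the wrist camera.

Request:
servo_tool(
  steps=[
    [[0.1,0.1,0.2,0,0,-0.2,1],[0.3,0.3,0.4,0,0,-0.4,1],[0.6,0.6,0.5,0,0,-0.577,1],[0.95,1,0.5,0,0,-0.577,1],[0.95,1,0.5,0,0,-0.577,1],[0.95,1,0.5,0,0,-0.577,1],[0.95,1,0.5,0,0,-0.577,1],[0.95,1,0.5,0,0,-0.577,1],[0.95,1,0.5,0,0,-0.577,1],[0.95,1,0.5,0,0,-0.577,1],[0.95,1,0.5,0,0,-0.577,1],[0.95,1,0.5,0,0,-0.577,1],[0.95,1,0.5,0,0,-0.577,1],[0.95,1,0.5,0,0,-0.577,1]],
  ],
)

```text
clock: 2.95
eef_pos: [0.5513, -0.1482, 0.4054]
tcp_rot: [1.0, 0.001, -0.0, 0.0]
ft_force: [0.3, -0.0, 0.2]
grip_width: 0.0941
finger_force: 0.0
```

```bash
python3 - <<'E'
from h import *
s=ctrl.read_state(); print(s['clock'],s['eef_pos'],s['tcp_rot'])
d=snap("wrist","w1.png"); print(-d['R'].T@d['t'])
lm("wrist",d,["bracket","carton_upper","carton_lower","ring","carton_base"])
rect(d,"wrist","carton_upper",.206)
E
```

```text
2.95 [ 0.55133715 -0.14818732  0.40536746] [ 9.99999314e-01  1.12431179e-03 -1.98172853e-04  2.61254939e-04]
[ 0.62951371 -0.14808455  0.58485345]
wrist bracket 0.86 [ 6.18e-01 -5.33e-02 -6.00e-04]
wrist carton_upper 0.83 [ 0.6182 -0.0609  0.179 ]
wrist carton_upper 0.3 [ 0.5533 -0.3283  0.0032]
wrist ring 0.83 [ 0.5896 -0.1832  0.0823]
wrist carton_base 0.88 [0.4678 0.1401 0.0041]
wrist carton_upper 0.69 c [618.5 -59.6] size [80.4 57.3] long-axis deg 15.0
wrist carton_upper 0.23 c [ 616.8 -130.7] size [102.4 144.9] long-axis deg -84.5
```

View pics/w1.png

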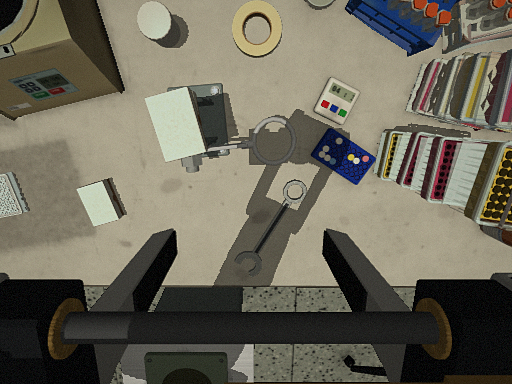

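The wrist view shows the upper carton's top at about (175,125), the base carton at (98,202) and the ring at (272,140). I'll fit the top faces by brightness to get their yaws.

```bash
cat >> h.py <<'E'
def face(d,uv,z,thr=185,r=60):
    # oriented rect of the bright top face around pixel uv, on plane z
    g=cv2.cvtColor(d['image'],cv2.COLOR_RGB2HSV); u,v=map(int,uv)
    for th in thr if hasattr(thr,'__iter__') else [thr]:
        m=((g[:,:,2]>th)&(g[:,:,1]<45)).astype(np.uint8); m=cv2.morphologyEx(m,cv2.MORPH_OPEN,np.ones((3,3)))
        n,l=cv2.connectedComponents(m); k=l[v,u]
        if k==0: print('thr',th,'none',g[v,u]); continue
        cs=max(cv2.findContours((l==k).astype(np.uint8),0,1)[0],key=cv2.contourArea)[:,0]
        R=cv2.minAreaRect((toplane(d,cs.astype(float),z)*1000).astype(np.float32)); a=R[2] if R[1][0]>R[1][1] else R[2]+90
        print('thr',th,np.round(R[0],1),np.round(R[1],1),round((a+90)%180-90,1))
E
python3 - <<'E'
from h import *
d=snap("wrist")
g=cv2.cvtColor(d['image'],cv2.COLOR_RGB2HSV); print(g[125,175],g[202,98],g[220,60],g[202,117],g[165,150])
T=(190,200,210,220,230,240)
print('upper');face(d,(175,125),.206,T);print('base');face(d,(98,202),.03,T)
im=cv2.resize(d['image'][80:240,60:280],None,fx=3.6,fy=3.6,interpolation=3); cv2.imwrite('pics/c1.png',im[:,:,::-1])
E
```

```text
[ 36  29 209] [ 42  28 207] [ 22  54 123] [ 16 165  37] [ 22  48 175]
upper
thr 190 [617.9 -57.8] [79.1 52.7] 14.4
thr 200 [617.9 -57.6] [78.6 52.3] 14.4
thr 210 none [ 36  29 209]
thr 220 none [ 36  29 209]
thr 230 none [ 36  29 209]
thr 240 none [ 36  29 209]
base
thr 190 [465.3 142.8] [78.5 52.4] 16.7
thr 200 [465.3 143. ] [78.6 51.9] 16.4
thr 210 none [ 42  28 207]
thr 220 none [ 42  28 207]
thr 230 none [ 42  28 207]
thr 240 none [ 42  28 207]
```

View pics/c1.png

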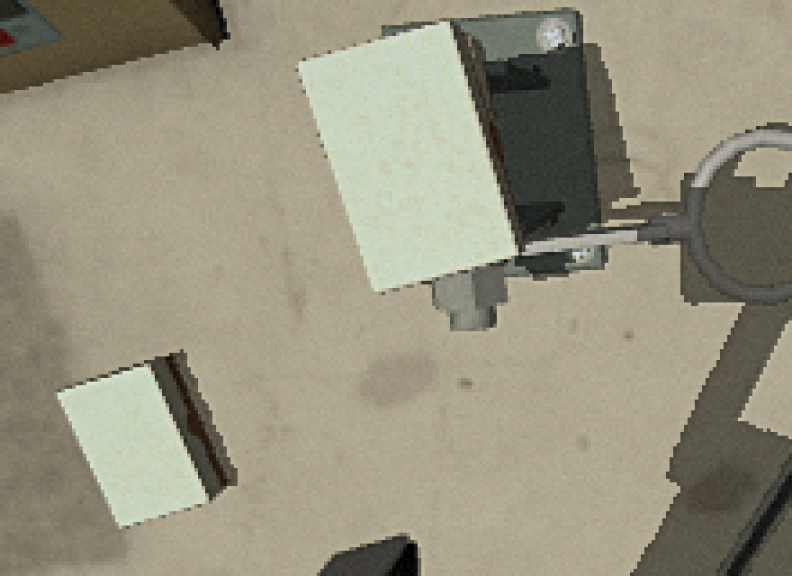

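Request:
servo_tool(
  steps=[
    [[0.1,0.1,-0.1,0,0,0.24,1],[0.167,0.226,-0.2,0,0,0.475,1],[0.167,0.226,-0.3,0,0,0.475,1],[0.167,0.226,-0.4,0,0,0.475,1],[0.167,0.226,-0.48,0,0,0.475,1],[0.167,0.226,-0.53,0,0,0.475,1],[0.167,0.226,-0.561,0,0,0.475,1],[0.167,0.226,-0.561,0,0,0.475,1],[0.167,0.226,-0.561,0,0,0.475,-1],[0.167,0.226,-0.561,0,0,0.475,-1],[0.167,0.226,-0.561,0,0,0.475,-1],[0.167,0.226,-0.561,0,0,0.475,-1],[0.167,0.226,-0.561,0,0,0.475,-1],[0.167,0.226,-0.561,0,0,0.475,-1],[0.167,0.226,-0.561,0,0,0.475,-1],[0.167,0.226,-0.561,0,0,0.475,-1]],
  ],
  squeeze=15,
)

```text
clock: 4.95
eef_pos: [0.6179, -0.0585, 0.1816]
tcp_rot: [0.992, 0.124, 0.0, -0.0]
ft_force: [-0.3, 1.1, 3.1]
grip_width: 0.0541
finger_force: 15.0
```

Request:
servo_tool(
  steps=[
    [[0,0,0.05,0,0,0,-1],[0,0,0.12,0,0,0,-1],[-0.06,0.08,0.17,0,0,0.03,-1],[-0.14,0.18,0.15,0,0,0.073,-1],[-0.21,0.28,0.12,0,0,0.073,-1],[-0.28,0.37,0.06,0,0,0.073,-1],[-0.34,0.45,0,0,0,0.073,-1],[-0.381,0.504,-0.08,0,0,0.073,-1],[-0.381,0.504,-0.16,0,0,0.073,-1],[-0.381,0.504,-0.24,0,0,0.073,-1],[-0.381,0.504,-0.3,0,0,0.073,-1],[-0.381,0.504,-0.335,0,0,0.073,-1],[-0.381,0.504,-0.35,0,0,0.073,-1],[-0.381,0.504,-0.358,0,0,0.073,-1],[-0.381,0.504,-0.362,0,0,0.073,-1],[-0.381,0.504,-0.362,0,0,0.073,-1]],
  ],
)

```text
clock: 6.55
eef_pos: [0.466, 0.143, 0.0369]
tcp_rot: [0.99, 0.143, 0.001, 0.0]
ft_force: [0.0, -0.4, -0.6]
grip_width: 0.0538
finger_force: 15.0
```

Request:
servo_tool(
  steps=[
    [[0,0,-0.002,0,0,0,-1],[0,0,-0.002,0,0,0,-1],[0,0,-0.002,0,0,0,1],[0,0,-0.002,0,0,0,1],[0,0,-0.002,0,0,0,1],[0,0,-0.002,0,0,0,1],[0,0,0.03,0,0,0,1],[0,0,0.12,0,0,0,1],[0,0,0.24,0,0,0,1],[0.02,-0.1,0.36,0,0,-0.2,1],[0.06,-0.2,0.46,0,0,-0.4,1],[0.1,-0.3,0.56,0,0,-0.55,1],[0.13,-0.36,0.66,0,0,-0.55,1],[0.13,-0.36,0.76,0,0,-0.55,1],[0.13,-0.36,0.86,0,0,-0.55,1],[0.13,-0.36,0.86,0,0,-0.55,1],[0.13,-0.36,0.86,0,0,-0.55,1]],
  ],
)

```text
clock: 8.25
eef_pos: [0.5181, -0.0013, 0.3833]
tcp_rot: [1.0, -0.001, 0.003, 0.0]
ft_force: [-0.2, 0.2, -0.4]
grip_width: 0.0942
finger_force: 0.0
```

```bash
python3 - <<'E'
from h import *
s=ctrl.read_state(); print(s['clock'],s['eef_pos'],s['tcp_rot'])
d=snap("wrist","w2.png"); print(-d['R'].T@d['t'])
lm("wrist",d,["bracket","bolt_head","carton_upper","carton_lower","ring","carton_base"])
T=(180,190,200)
p=pix(d,[.6175,-.053,.176]);q=pix(d,[.4655,.143,.06]);print(p,q)
print('lower');face(d,p,.176,T);print('upper');face(d,q,.06,T)
E
```

```text
8.25 [ 0.51805915 -0.00133186  0.38328368] [ 9.99995724e-01 -9.08421544e-04  2.74473322e-03  4.39006985e-04]
[ 0.59518384 -0.00146522  0.56320146]
wrist bracket 0.76 [ 0.6188 -0.049   0.0024]
wrist carton_upper 0.86 [0.4657 0.1396 0.0332]
wrist carton_lower 0.98 [ 0.6208 -0.0554  0.1488]
wrist ring 0.74 [ 0.588  -0.1848  0.082 ]
wrist carton_base 0.66 [0.7712 0.0026 0.0018]
wrist carton_base 0.52 [0.4659 0.14   0.0013]
[291.35137455  98.17226057] [165.42510142 195.36441402]
lower
thr 180 [617.8 -53. ] [78.3 53. ] 7.1
thr 190 [617.6 -52.9] [78.1 52.6] 7.4
thr 200 [617.6 -52.8] [78.  52.3] 7.2
upper
thr 180 [465.9 142.4] [78.9 52.4] 16.6
thr 190 [466.  142.5] [78.6 52.4] 16.6
thr 200 [465.9 142.5] [78.3 52.3] 16.6
```

View pics/w2.png

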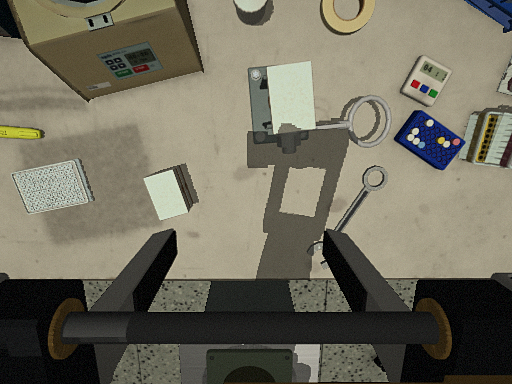

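The upper carton sits on the base, about 1 mm off with matching yaw. The lower carton is at (0.6177, -0.053), yaw 7.2°.

Request:
servo_tool(
  steps=[
    [[0.08,-0.04,-0.08,0,0,0.1,1],[0.16,-0.08,-0.16,0,0,0.242,1],[0.251,-0.13,-0.22,0,0,0.242,1],[0.251,-0.13,-0.32,0,0,0.242,1],[0.251,-0.13,-0.42,0,0,0.242,1],[0.251,-0.13,-0.5,0,0,0.242,1],[0.251,-0.13,-0.55,0,0,0.242,1],[0.251,-0.13,-0.573,0,0,0.242,1],[0.251,-0.13,-0.573,0,0,0.242,1],[0.251,-0.13,-0.573,0,0,0.242,-1],[0.251,-0.13,-0.573,0,0,0.242,-1],[0.251,-0.13,-0.573,0,0,0.242,-1],[0.251,-0.13,-0.573,0,0,0.242,-1],[0.251,-0.13,-0.573,0,0,0.242,-1],[0.251,-0.13,-0.573,0,0,0.242,-1],[0.251,-0.13,-0.573,0,0,0.242,-1],[0.251,-0.13,-0.573,0,0,0.242,-1]],
  ],
)

```text
clock: 10.3
eef_pos: [0.6179, -0.0531, 0.1515]
tcp_rot: [0.998, 0.063, 0.0, 0.0]
ft_force: [-1.0, -0.0, 3.2]
grip_width: 0.0537
finger_force: 15.0
```

Request:
servo_tool(
  steps=[
    [[0,0,0.05,0,0,0,-1],[0,0,0.12,0,0,0,-1],[-0.06,0.08,0.17,0,0,0.1,-1],[-0.14,0.18,0.15,0,0,0.2,-1],[-0.21,0.27,0.12,0,0,0.313,-1],[-0.28,0.36,0.06,0,0,0.313,-1],[-0.34,0.44,0,0,0,0.313,-1],[-0.38,0.489,-0.08,0,0,0.313,-1],[-0.38,0.489,-0.14,0,0,0.313,-1],[-0.38,0.489,-0.18,0,0,0.313,-1],[-0.38,0.489,-0.2,0,0,0.313,-1],[-0.38,0.489,-0.208,0,0,0.313,-1],[-0.38,0.489,-0.213,0,0,0.313,-1],[-0.38,0.489,-0.215,0,0,0.313,-1],[-0.38,0.489,-0.215,0,0,0.313,-1],[-0.38,0.489,-0.215,0,0,0.313,-1]],
  ],
)

```text
clock: 11.9
eef_pos: [0.4664, 0.1425, 0.0657]
tcp_rot: [0.99, 0.144, 0.001, 0.0]
ft_force: [0.7, -0.5, -2.2]
grip_width: 0.0542
finger_force: 15.0
```

Request:
servo_tool(
  steps=[
    [[0,0,0,0,0,0,1],[0,0,0,0,0,0,1],[0,0,0,0,0,0,1],[0,0,0,0,0,0,1],[0,0,0.03,0,0,0,1],[0,0,0.12,0,0,0,1],[0,0,0.24,0,0,0,1],[0.02,-0.1,0.36,0,0,-0.2,1],[0.06,-0.2,0.46,0,0,-0.37,1],[0.1,-0.3,0.56,0,0,-0.37,1],[0.13,-0.36,0.66,0,0,-0.37,1],[0.13,-0.36,0.76,0,0,-0.37,1],[0.13,-0.36,0.76,0,0,-0.37,1],[0.13,-0.36,0.76,0,0,-0.37,1],[0.13,-0.36,0.76,0,0,-0.37,1]],
  ],
)

```text
clock: 13.4
eef_pos: [0.5169, -0.0009, 0.3679]
tcp_rot: [0.999, 0.048, -0.001, -0.0]
ft_force: [-0.1, -0.1, -1.0]
grip_width: 0.0941
finger_force: 0.0
```

```bash
python3 - <<'E'
from h import *
s=ctrl.read_state(); print(s['clock'],s['eef_pos'],s['tcp_rot'])
d=snap("wrist"); 
lm("wrist",d,["bracket","bolt_head","ring","carton_lower","carton_base"])
q=pix(d,[.466,.1425,.09]); face(d,q,.09,(180,190,200))
p=pix(d,[.6175,-.053,.13]).astype(int); print(p,q)
x,y=max(p[0]-90,0),max(p[1]-80,0)
im=cv2.resize(d['image'][y:y+140,x:x+190],None,fx=4,fy=4,interpolation=3);print(x,y); cv2.imwrite('pics/c3.png',im[:,:,::-1])
np.savez('w3',**{k:d[k] for k in d})
E
```

```text
13.4 [ 0.51692107 -0.00086757  0.36794153] [ 9.98849848e-01  4.79385126e-02 -8.77666381e-04 -3.30456150e-04]
wrist bracket 0.67 [ 0.6162 -0.0503  0.0024]
wrist bolt_head 0.7 [ 0.6159 -0.0498  0.1228]
wrist ring 0.9 [ 0.5858 -0.1853  0.0781]
wrist carton_lower 0.97 [0.4677 0.1426 0.0629]
wrist carton_base 0.45 [ 0.4637  0.1404 -0.0012]
thr 180 [466.4 142. ] [78.7 52.6] 16.6
thr 190 [466.5 142. ] [78.6 52.5] 16.6
thr 200 [466.5 142. ] [78.4 52.5] 16.7
[296 101] [155.04112877 191.45644259]
206 21
```

View pics/c3.png

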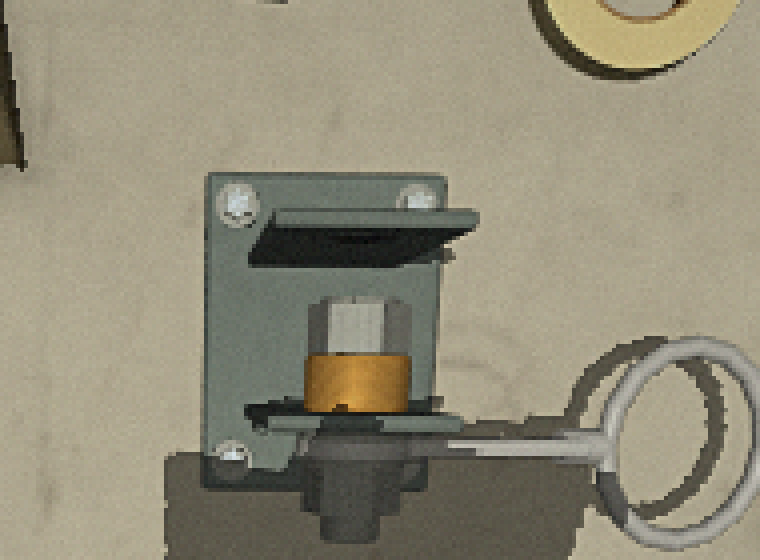

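The stack is straight to within a millimetre. In the crop the hex head is at about (358,327), behind the brass bush, and the cheek tops are at rows ~218 and ~423.

```bash
python3 - <<'E'
from h import *
d=dict(np.load('w3.npz'))
f=lambda u,v,z: toplane(d,[[206+(u-1.5)/4,21+(v-1.5)/4]],z)[0]
print('cam',-d['R'].T@d['t'])
for n,u,v,z in [('rear cheek L rear',277,211,.146),('rear R rear',479,211,.146),('rearR front',475,226,.146),('front L front',268,432,.146),('front R front',462,430,.146),('frontR rear',462,415,.146),('bush rear L',304,355,.12),('bush rear R',412,355,.12),('bush mid top',358,355,.138),('head rear top',355,297,.135),('baseTL',207,173,.008),('baseTR',446,177,.008),('baseBL',205,488,.008)]:
    print(n,f(u,v,z).round(4))
a=np.radians(5.5);c,s=np.cos(a),np.sin(a)
# fit bracket origin via tracing candidate
for x,y,z in [(34,32,146),(34,-32,146),(28,-32,146),(-34,32,146),(-34,-32,146),(-28,-32,146),(65,50,8),(65,-50,8),(-65,50,8),(-9,0,138)]:
    p=pix(d,[.6165+(c*x-s*y)/1e3,-.0505+(s*x+c*y)/1e3,z/1e3]); print((x,y,z),((p-[206,21])*4+1.5).round(0))
E
```

```text
cam [0.59497219 0.00639345 0.54728992]
rear cheek L rear [ 0.6472 -0.02  ]
rear R rear [ 0.6532 -0.0822]
rearR front [ 0.6488 -0.0816]
front L front [ 0.5807 -0.025 ]
front R front [ 0.5874 -0.0875]
frontR rear [ 0.5921 -0.0867]
bush rear L [ 0.6063 -0.0362]
bush rear R [ 0.6098 -0.0727]
bush mid top [ 0.6075 -0.0519]
head rear top [ 0.6253 -0.0489]
baseTL [0.6768 0.0014]
baseTR [ 0.6848 -0.0969]
baseBL [ 0.5493 -0.0109]
(34, 32, 146) [262. 209.]
(34, -32, 146) [469. 209.]
(28, -32, 146) [468. 230.]
(-34, 32, 146) [258. 435.]
(-34, -32, 146) [455. 435.]
(-28, -32, 146) [457. 416.]
(65, 50, 8) [197. 173.]
(65, -50, 8) [440. 173.]
(-65, 50, 8) [196. 492.]
(-9, 0, 138) [356. 355.]
```

Fits from the cheeks, base and bush agree: bolt origin (0.617, -0.0538, 0.12), yaw 5.5°. I'll enter tilted 0.30 rad about the bolt axis, shifted 3 mm to the rear so the pads miss the bush.

Request:
servo_tool(
  steps=[
    [[0.08,-0.04,-0.03,0.14,0.0135,0,1],[0.16,-0.08,-0.06,0.28,0.027,0,1],[0.2545,-0.116,-0.12,0.43,0.041,0,1],[0.2545,-0.116,-0.2,0.57,0.055,0,1],[0.2545,-0.116,-0.28,0.57,0.055,0,1],[0.2545,-0.116,-0.28,0.57,0.055,0,1],[0.2545,-0.116,-0.35,0.57,0.055,0,1],[0.2545,-0.116,-0.42,0.57,0.055,0,1],[0.2545,-0.116,-0.49,0.57,0.055,0,1],[0.2545,-0.116,-0.56,0.57,0.055,0,1],[0.2545,-0.116,-0.62,0.57,0.055,0,1],[0.2545,-0.116,-0.65,0.57,0.055,0,1],[0.2545,-0.116,-0.668,0.57,0.055,0,1],[0.2545,-0.116,-0.668,0.57,0.055,0,1],[0.2545,-0.116,-0.668,0.57,0.055,0,1]],
  ],
)

```text
clock: 15.2
eef_pos: [0.6206, -0.048, 0.1035]
tcp_rot: [0.988, 0.048, -0.006, -0.149]
ft_force: [0.6, 0.6, -0.1]
grip_width: 0.0939
finger_force: 0.0
```

```bash
python3 - <<'E'
from h import *
from scipy.spatial.transform import Rotation as R
s=ctrl.read_state(); print(s['clock'],s['eef_pos'],s['ft_force']); print(R.from_quat(s['tcp_rot']).as_matrix().round(3))
d=snap("wrist"); im=d['image']
d2=snap("scene"); p=pix(d2,[.617,-.054,.15]).astype(int); lm("scene",d2,["ring"])
c=cv2.resize(d2['image'][p[1]-60:p[1]+70,p[0]-70:p[0]+80],(590,512),interpolation=3)
cv2.imwrite('pics/g4.png',np.hstack([cv2.resize(im[:200],(0,0),fx=.4,fy=.4)[:1].repeat(512,0)[:,:1],c])[:,:,::-1])
E
```

```text
15.2 [ 0.62061988 -0.04799099  0.10349499] [ 0.58714947  0.58496473 -0.0954419 ]
[[ 0.995  0.092 -0.026]
 [ 0.096 -0.951  0.293]
 [ 0.002 -0.294 -0.956]]
scene ring 0.73 [ 0.5872 -0.1907  0.0797]
```

View pics/g4.png

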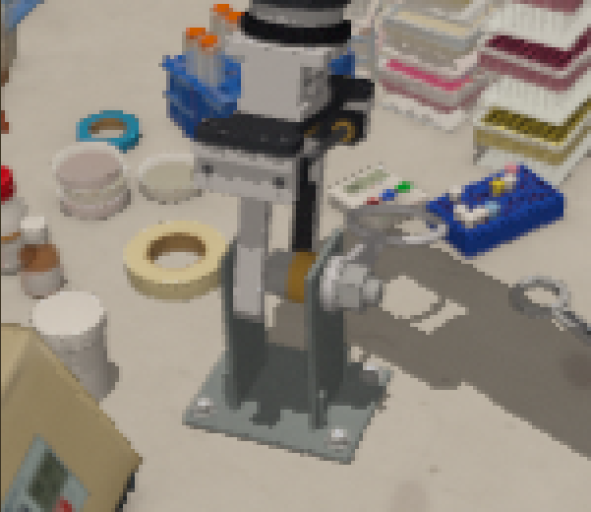

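The near finger hangs inside the gap behind the hex head, at about (250,270), clear of both cheeks. Closing now.

Request:
servo_tool(
  steps=[
    [[0,0,0,0,0,0,-1],[0,0,0,0,0,0,-1],[0,0,0,0,0,0,-1],[0,0,0,0,0,0,-1],[0,0,0,0,0,0,-1],[0,0,0,0,0,0,-1],[0,0,0,0,0,0,-1],[0,0,0,0,0,0,-1],[0,0,0,0,0,0,-1],[0,0,0,0,0,0,-1],[0,0,0,0,0,0,-1],[0,0,0,0,0,0,-1]],
  ],
  squeeze=40,
)

```text
clock: 16.55
eef_pos: [0.6194, -0.0475, 0.1019]
tcp_rot: [0.988, 0.047, -0.007, -0.149]
ft_force: [-0.8, 2.0, 0.7]
grip_width: 0.0299
finger_force: 40.0
```

Request:
servo_tool(
  steps=[
    [[0,-0.001,0,-0.05,-0.005,0,-1],[0,-0.002,0,-0.1,-0.01,0,-1],[0,-0.004,-0.001,-0.15,-0.014,0,-1],[0,-0.005,-0.001,-0.2,-0.019,0,-1],[0.001,-0.006,-0.001,-0.25,-0.024,0,-1],[0.001,-0.007,-0.001,-0.3,-0.029,0,-1],[0.001,-0.009,-0.002,-0.35,-0.034,0,-1],[0.001,-0.01,-0.002,-0.4,-0.039,0,-1],[0.001,-0.011,-0.002,-0.45,-0.043,0,-1],[0.001,-0.012,-0.002,-0.5,-0.048,0,-1],[0.001,-0.013,-0.002,-0.54,-0.052,0,-1],[0.001,-0.014,-0.002,-0.57,-0.055,0,-1],[0.001,-0.014,-0.002,-0.57,-0.055,0,-1],[0.001,-0.014,-0.002,-0.57,-0.055,0,-1],[0.001,-0.014,-0.002,-0.57,-0.055,0,-1],[0.001,-0.014,-0.002,-0.57,-0.055,0,-1],[0.001,-0.014,-0.002,-0.57,-0.055,0,-1]],
  ],
)

```text
clock: 18.25
eef_pos: [0.62, -0.0532, 0.1011]
tcp_rot: [0.999, 0.048, 0.0, -0.0]
ft_force: [1.5, 4.3, -1.3]
grip_width: 0.0295
finger_force: 40.0
```

```bash
python3 - <<'E'
from h import *
from scipy.spatial.transform import Rotation as R
s=ctrl.read_state(); print(s['clock'],s['eef_pos'],s['ft_force'],s['ft_torque'],s['finger_force'],s['grip_width']); print(R.from_quat(s['tcp_rot']).as_matrix().round(3)[:,2])
for c in("scene","top","scene","top"):
    d=snap(c,c+'5.png'); lm(c,d,["ring","carton_lower","carton_upper","carton_base","spanner"])
p=[.617,-.054]; a=np.radians(5.5); print('level ring expected',.617-.04*np.cos(a)+.138*np.sin(a),-.0538-.04*np.sin(a)-.138*np.cos(a),.12)
E
```

```text
18.25 [ 0.61998965 -0.05318034  0.10105932] [ 1.53133957  4.26436021 -1.32274113] [ 0.93507457 -0.06810845 -0.06867219] 40.00086823711172 0.029538626302568732
[ 0.     0.001 -1.   ]
scene ring 0.8 [ 0.5865 -0.1953  0.1172]
scene carton_lower 0.82 [0.462  0.1384 0.0602]
scene carton_lower 0.27 [ 0.6527 -0.3055  0.0042]
scene carton_upper 0.64 [0.4647 0.1408 0.0292]
scene carton_base 0.68 [0.4641 0.1432 0.0028]
scene spanner 0.92 [ 0.4053 -0.1937  0.0038]
top ring 0.9 [ 0.5916 -0.193   0.1208]
top carton_lower 0.77 [0.4663 0.1455 0.0557]
top carton_lower 0.72 [ 0.5593 -0.3234 -0.0017]
top carton_lower 0.66 [0.4683 0.1442 0.0288]
top carton_upper 0.37 [0.4686 0.1403 0.0279]
top carton_base 0.63 [0.4688 0.1413 0.0316]
top spanner 0.61 [ 4.048e-01 -1.938e-01  3.000e-04]
top spanner 0.5 [0.4672 0.1438 0.0277]
scene ring 0.92 [ 0.588  -0.1965  0.1185]
scene carton_lower 0.66 [0.462  0.1361 0.0602]
scene carton_upper 0.62 [0.4637 0.1413 0.0339]
scene carton_base 0.84 [0.4631 0.144  0.0009]
scene spanner 0.74 [ 0.406  -0.1948 -0.002 ]
top ring 0.66 [ 0.5918 -0.1932  0.1165]
top carton_lower 0.68 [0.4667 0.1443 0.0584]
top carton_upper 0.36 [0.468  0.1396 0.0325]
top carton_base 0.37 [0.4665 0.1428 0.0609]
top spanner 0.8 [ 0.4052 -0.1932 -0.0035]
level ring expected 0.5904108659131038 -0.19499850547547967 0.12
```

View pics/scene5.png

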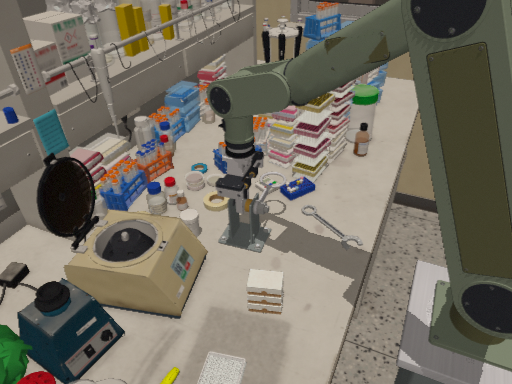

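The column stands straight at about (266,290). The ring measures z≈0.118, level to about 0.02 rad, with the head still gripped at 40 N. Handing in.

```bash
python3 -c "
from h import *
s=ctrl.read_state();print(s['clock'],abs(s['qvel']).max(),s['finger_force'])
print(ctrl.job_done())"
```

```text
19.45 0.0017803589925825419 40.00238236505538
the job is handed in; nothing more can be done
None
```

Job handed in at about 19.5 s: both cartons are stacked squarely on the base carton, and the bolt head is still gripped at 40 N with the ring arm level to about 0.02 rad by camera; the hand-in returned no verdict.

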